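# Drift a slipped spacer into line and fit the last adapter-plate bolt

## Robot

A 6-joint arm with a two-finger parallel gripper is mounted at the origin on the work surface. World frame = base frame: x ahead of the robot, y to its left, z up, the work surface at z = 0. Lengths are in mm, angles in rad, forces in N, time in s.
With the tool pointing down it reaches from about 350 to 875 mm from the base axis. Payload 4.2 kg.
Tool frame: the origin (TCP) lies midway between the tips of the shut fingers; the grasp point (between the pads) lies 19 mm behind it; z points along the fingers, y is the line along which they close (so a half turn about z gives the same grasp; the last joint's range is limited). The gripper opens to 85 mm and grips with 20 to 120 N. Pads are 22 mm wide; open, the fingers measure 114 mm over their backs; the gripper's body (76 mm by 85 mm) begins 54 mm behind the grasp point. The pads swing forward as they close: fully open they stand 13 mm farther back than shut.
Start: joints at [1.451, 0.385, 0.008, 0, -1.194, -0.259], TCP at [231.095, 580.684, 231.312] pointing down, gripper open.
Joint ranges: [-3.14, 3.14], [-1.21, 2.06], [-1.07, 1.41], [-3.16, 2.05], [-2.99, -0.16], [-3.1, 3.1]. Speed limits (rad/s): [2.79, 2.79, 3.14, 3.14, 3.14, 3.14].

## Interface

Orientations are given as a unit quaternion [x, y, z, w].
In Python, from bench import arm gives the robot as it stands. The module is installed in compiled form; this text tells all that it offers.
- The arm moves only by the shell command python3 -m handwheel 'ROWS' [OPENING]. ROWS is JSON, a list of rows, each an object of numbers: "x", "y", "z": the shift along the world's x, y, z each as a share of 20 cm, from -1 to 1; "ax", "ay", "az": the turn, a rotation vector about the world's x, y, z each as a share of 90 degrees, from -1 to 1. In form: [{"x": .., "y": .., "z": .., "ax": .., "ay": .., "az": ..}, ...]. A call has exactly 8 rows; each row shifts and turns the commanded pose from where the row before left it; what a row does not reach is not made up. A row lasts 1/10 s, in which the tool goes at most 50 mm and 8.59 degrees, less where a joint would pass 70% of its speed; a pose out of reach is approached as far as the arm can. A call with a number of a shift or a turn outside -1 to 1 is refused whole. A call with a gripper value outside its range is refused whole. OPENING is the opening, from -1 (shut) to 1 (fully open), set as the call begins (- or left out, the last holds). The fingers move at their own pace and stop on an object; the grip force is fixed at half the most. Time passes only in rows, so rows that do not move let the fingers close, or fill a call up. It gives the time, the measured TCP pose, the force, the opening and the grip force at its end, in the units of the state.
- arm.read_state(): the state, without advancing time (a new reading comes with each control period).
- arm.get_image(name): name is "scene" or "top" or "wrist"; returns the picture (480x640x3 uint8, red, green, blue); there is no depth.
- arm.camera_params(name): a dict with "K" (3x3 intrinsics, pixels), "position" and "orientation" of the camera in the world. Camera axes: x right, y down, z forward; pixel columns grow to the right and rows downward; lengths in mm; the calibration is good to about 2 mm. A picture is of the moment at which its call begins: read the wrist's pose just before it. camera_params takes no time and is no camera call; for the wrist camera it gives the pose at the moment of the call.
- arm.job_done(): hands the job in; it is judged then, once.
The state is a dict: "clock": time; "joints": joint angles; "joint_vel": joint speeds; "joint_efforts": joint torques, N m; "position": TCP position; "ee_rot": TCP orientation; "contact_force": force on the tool from outside, world axes, zero at the start; "wrist_torque": the same for the moment, N m; "gripper_width": finger opening in mm; "grasp_force": force on a finger pad.
Only numpy, scipy, OpenCV 4.12 (cv2) and the standard library are available. Lean on these libraries where they do the work, as an engineer would, in place of code of your own. Each camera call takes 0.05 s, during which the arm holds its last target. There are 200 camera calls.

## Task

One bolt is still missing from the adapter plate on the inlet manifold, and the spacer tube under its empty hole has slipped out of line. Feel for the tube's bore with the black-handled taper drift and work the drift down, without forcing it, until its shoulder rests on the plate, so that the tube is levered into line; then draw it out, stand it back in its block, and slip the long bright cap screw through in its place until its head is fully home on the plate. Be gentle with the screw too, and leave everything else as it is.

Things in the scene. Friction and masses are not known exactly. Their poses are not given: they have to be found in the camera images.
- plate_hole (a point): centre of the one empty bolt hole (14 mm across) at the top face of the adapter plate, which is level and 135 mm above the bench; z points up along the hole. Below it in order: plate 12 mm, spacer tube 18 mm long (bore 14 mm, outside 26 mm), manifold flange 12 mm with a 14 mm hole straight under this one, then 65 mm of free air. The tube's bore is 6 to 8 mm off this axis, any way
- flange_hole (a point): centre of the flange's hole at the flange's top face, 30 mm straight below plate_hole. The slipped spacer tube lies pinched between plate and flange here. Its place is not measured: feel for its bore with the drift's tip through the plate's hole (or glimpse it there or from the side). It slides level under about 7 N and stays where it is left
- manifold: grey cast inlet manifold fixed to the bench with a bright 180 x 130 x 12 mm adapter plate on top; in the plate are a 70 x 36 mm port and three bright screw heads, 12 mm high, in the other corners. Origin on the bench under its middle; plate_hole is at x -70, y +48, z +135 mm. Drift or screw damages it above 45 N, added up over all points where it touches plate, tube and flange
- drift_grip (a point): the taper drift, 0.16 kg, upright in one of the two holes of the drift block, shoulder on the block. Black ringed round handle, 18 mm across, 66 mm long; below its flat shoulder a bright shank: parallel barrel 13 mm across for 34 mm, then a straight taper over 50 mm to a flat tip 4.4 mm across. This point: on the axis half-way up the handle, 33 mm above the shoulder, 117 mm above the tip; z up
- drift_shoulder (a point): centre of the drift's shoulder (underside of the handle), 84 mm above the tip
- stand: the drift block, a dark wooden block 75 x 130 x 95 mm fixed to the bench, origin under its middle; two holes 15.5 mm across and 88 mm deep in its top at y -30 and +30 mm, one for the taper drift, the other for the brass drift
- bolt_head (a point): the long bright cap screw, 0.08 kg, head up in one of the three holes of the bolt block, head resting on the block: round head 18 mm across and 12 mm high, shank 12 mm across and 62 mm long, its last 6 mm a lead-in point down to 7.6 mm across. This point: centre of the head, 6 mm above its underside
- bolt_seat (a point): centre of the underside of the bright screw's head; its z axis points up along the screw
- bolt_block: the bolt block, a light wooden block 60 x 170 x 75 mm fixed to the bench, origin under its middle; three holes 14.5 mm across and 68 mm deep in its top, 52 mm apart along its y
- brass_grip (a point): brass drift, not needed; middle of its 18 mm head, which stands 50 mm out of the drift block
- screw_a_head (a point): short black cap screw in the bolt block, not needed; centre of its head
- screw_b_head (a point): another short black cap screw in the bolt block, not needed; centre of its head
- wrench_mid (a point): steel spanner 190 mm long lying on the bench, not needed; its middle
- screwdriver_mid (a point): screwdriver with green handle 190 mm long lying on the bench, not needed; its middle
- lube_mid (a point): amber bottle 40 mm across and 110 mm high with a white cap, not needed; its middle
- socket_mid (a point): steel socket 28 mm across and 38 mm high standing on the bench, not needed; its middle
Not all that is in view belongs to the job. Of the things that look like the part that bears drift_grip, the largest one is meant. Leave any turquoise look-alike of the stand alone.

How it is judged (in metres and radians):
On the way:
1. the drift is down through plate, spacer and flange, its shoulder on the plate (within 3 mm) (z of drift_shoulder in the frame of plate_hole below 0.003 m and horizontal distance between drift_shoulder and plate_hole below 0.004 m), for 0.15 s.
At the end, for the whole second after the job is handed in: the long bright screw stands in the plate's hole with its head down on the plate (within 1.5 mm, upright), so the spacer is in line; the taper drift is back upright in a hole of its block with its shoulder on the block (within 3 mm) (z of bolt_seat in the frame of plate_hole between -0.002 and 0.0015 m and horizontal distance between bolt_seat and plate_hole below 0.003 m and angle between bolt_seat's own z axis and vertical below 0.07 rad and z of drift_shoulder in the frame of stand between 0.091 and 0.098 m and x of drift_shoulder in the frame of stand between -0.006 and 0.006 m and angle between drift_shoulder's own z axis and vertical below 0.1 rad); the robot touches nothing.
It fails at once if the drift was forced: it pressed on the manifold assembly with over 45 N in all (contact force between drift and manifold above 45 N).
It fails at once if the screw was forced: it pressed on the manifold assembly with over 45 N in all (contact force between bolt and manifold above 45 N).
It fails at once if the brass drift or a black screw was moved by over 30 mm (distance of any of brass_grip, screw_a_head, screw_b_head from where it was at the start of the episode above 0.03 m).
It fails at once if the spanner, screwdriver, bottle or socket was moved by over 30 mm (distance of any of wrench_mid, screwdriver_mid, lube_mid, socket_mid from where it was at the start of the episode above 0.03 m).
It also fails if it takes over 72 s, if anything falls off the work surface, if the arm or the gripper's body presses on something with over 40 N, if the wrist force passes 120 N, or if a joint passes its speed limit or range.

## Working session

There is one attempt and no reset: what is moved stays moved. The work goes in short steps, Python scripts to look and compute and a shell command to move; the robot and the scene stay as the last step left them, time stands still between calls to the robot, and variables do not carry over. Pictures are saved under pics/ and viewed, at most 10 in all, crops included, and the job is handed in when it is done.

```bash
mkdir -p pics; cat > h.py <<'E'
import numpy as np,cv2
from scipy.spatial.transform import Rotation as R
from bench import arm
def ray(p,uv):
    d=np.linalg.inv(p["K"])@np.array([uv[0],uv[1],1.]); return R.from_quat(p["orientation"]).apply(d)
def onz(p,uv,z):
    o=np.array(p["position"]);d=ray(p,uv);return o+d*(z-o[2])/d[2]
def px(p,X):
    c=R.from_quat(p["orientation"]).inv().apply(np.array(X)-p["position"]);u=np.array(p["K"])@c;return u[:2]/u[2]
def snap(n,f):
    p=arm.camera_params(n);im=arm.get_image(n)[:,:,::-1].copy();cv2.imwrite("pics/"+f+".png",im);return p,im
def st():
    s=arm.read_state();print({k:np.round(s[k],3).tolist() for k in("clock","joints","position","ee_rot","contact_force","gripper_width","grasp_force")})
E
python3 - <<'E'
from h import *
for n in("scene","top"):
    p,im=snap(n,n+"0");print(n,{k:np.round(v,3).tolist() for k,v in p.items()})
p=arm.camera_params("wrist");print({k:np.round(v,3).tolist() for k,v in p.items()})
st()
E
```

```text
scene {'K': [[494.022, 0.0, 317.072], [0.0, 494.022, 239.906], [0.0, 0.0, 1.0]], 'position': [1080.618, 544.272, 699.81], 'orientation': [0.338, 0.837, -0.395, -0.169]}
top {'K': [[456.926, 0.0, 321.133], [0.0, 456.926, 246.29], [0.0, 0.0, 1.0]], 'position': [317.229, 0.734, 1135.15], 'orientation': [0.711, -0.693, 0.081, -0.08]}
{'K': [[384.971, 0.0, 322.16], [0.0, 384.971, 236.165], [0.0, 0.0, 1.0]], 'position': [292.91, 555.724, 372.374], 'orientation': [-0.556, 0.82, 0.109, -0.074]}
{'clock': 0.1, 'joints': [1.451, 0.385, 0.007, -0.0, -1.194, -0.259], 'position': [230.919, 580.213, 230.328], 'ee_rot': [0.982, -0.188, -0.0, 0.001], 'contact_force': [0.159, -0.102, -0.363], 'gripper_width': 85.072, 'grasp_force': 0.0}
```

View pics/scene0.png

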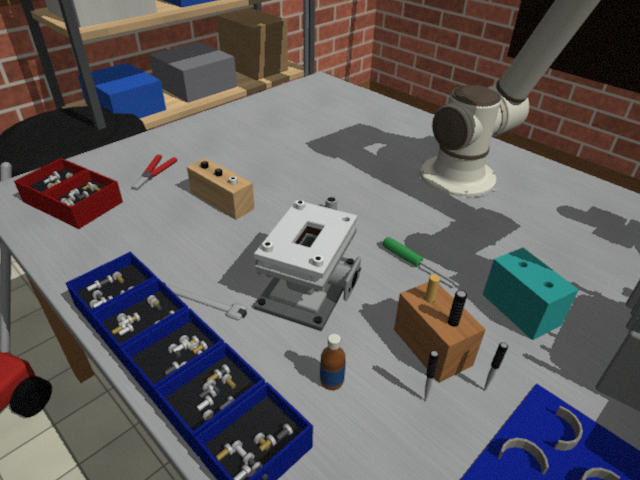

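View pics/top0.png

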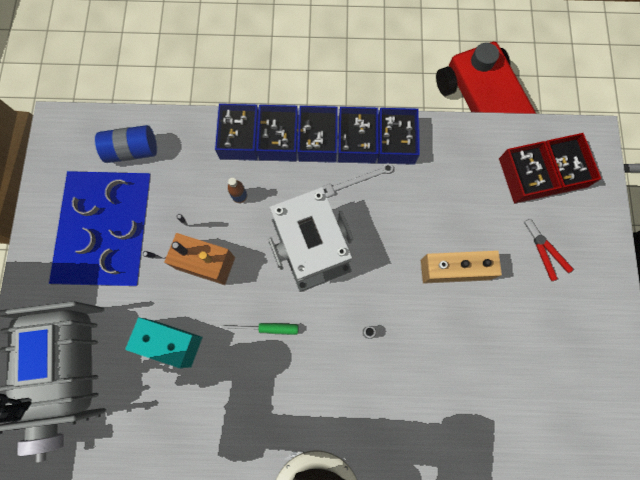

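The scene shows candidates for the drift: the black ringed handle in the brown block (scene 458,308, top 178,246), and small loose look-alikes at scene (431,365) and (500,355). The brass head is at scene (432,288), and the turquoise block is a decoy. I choose the large handle in the brown block. The bright screw is at scene (233,181), top (444,264). Next is a close crop to check this.

```bash
python3 - <<'E'
import cv2,numpy as np
s=cv2.imread("pics/scene0.png");t=cv2.imread("pics/top0.png")
f=lambda i,x,y,w,h:cv2.resize(i[y:y+h,x:x+w],(400,300),interpolation=cv2.INTER_CUBIC)
a=np.hstack([f(t,255,180,112,84+0),f(t,150,205,112,84)])
b=np.hstack([f(s,245,190,120,90),f(s,380,260,132,99)])
cv2.imwrite("pics/c0.png",np.vstack([a,b]))
E
```

```text
(no output)
```

View pics/c0.png

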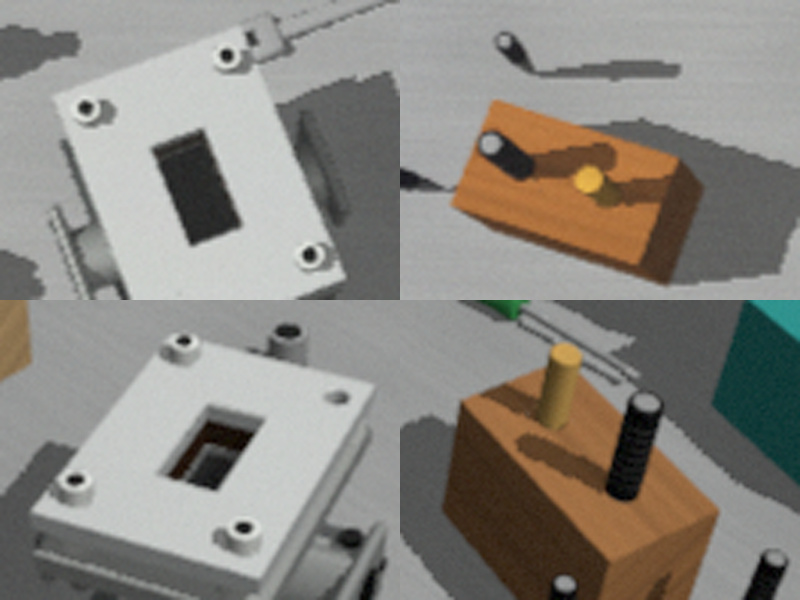

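The crop confirms it. The black ringed handle is in the brown block, the brass drift stands beside it, and the empty plate hole is at scene ≈(346,219), the corner without a screw head.

```bash
python3 - <<'E'
from h import *
s=arm.camera_params("scene");t=arm.camera_params("top")
for n,z,us,ut in(("drift top",161,(460.9,294.7),(175.2,245)),("brass",145,(566-400,0),None),("bolt",87,(233,181),(444,264)),("hole",135,(346.4,219.4),None),
 ("scrA",147,(299.7,203.5),(318+.5,195.5)),("scrB",147,(267.5,245),(279,210)),("scrC",147,(318,259),(342,251.3))):
    if n=="brass": ut=(150+190*.28,205+180*.28);us=(380+165*.33,260+55*.33)
    print(n,[np.round(onz(c,u,z)[:2],1).tolist() if u else None for c,u in((s,us),(t,ut))])
i=cv2.imread("pics/top0.png");h=cv2.cvtColor(i,cv2.COLOR_BGR2HSV)
m=cv2.inRange(h,(5,90,120),(18,255,255));m[:, :150]=0;m[:,260:]=0;m[:215]=0;m[290:]=0
c=max(cv2.findContours(m,0,2)[0],key=cv2.contourArea);print(cv2.minAreaRect(c))
st()
E
```

```text
drift top [[542.8, 322.9], [539.0, 321.8]]
brass [[525.7, 265.3], [520.6, 262.9]]
bolt [[535.2, -273.4], [526.5, -285.4]]
hole [[502.6, 48.0], None]
scrA [[543.3, -39.3], [666.3, 11.6]]
scrB [[670.5, 14.9], [629.4, 100.0]]
scrC [[632.4, 102.1], [537.4, -43.9]]
((195.81793212890625, 255.5664825439453), (56.577693939208984, 32.60697937011719), 17.818889617919922)
{'clock': 0.1, 'joints': [1.451, 0.385, 0.007, -0.0, -1.194, -0.259], 'position': [230.919, 580.213, 230.328], 'ee_rot': [0.982, -0.188, -0.0, 0.001], 'contact_force': [0.159, -0.102, -0.363], 'gripper_width': 85.072, 'grasp_force': 0.0}
```

```bash
r='{"x":0.095,"y":-0.08,"z":0.01,"az":-0.058}'; 
python3 -m handwheel '[{"x":0.095,"y":-0.08,"z":0.01,"az":-0.058},{"x":0.095,"y":-0.08,"z":0.01,"az":-0.058},{"x":0.095,"y":-0.08,"z":0.01,"az":-0.058},{"x":0.095,"y":-0.08,"z":0.01,"az":-0.058},{"x":0.095,"y":-0.08,"z":0.01,"az":-0.058},{"x":0.095,"y":-0.08,"z":0.01,"az":-0.058},{"x":0.095,"y":-0.08,"z":0.01,"az":-0.058},{"x":0.095,"y":-0.08,"z":0.01,"az":-0.058}]'
python3 -m handwheel '[{"x":0.095,"y":-0.08,"z":0.01,"az":-0.058},{"x":0.095,"y":-0.08,"z":0.01,"az":-0.058},{"x":0.095,"y":-0.08,"z":0.01,"az":-0.058},{"x":0.095,"y":-0.08,"z":0.01,"az":-0.058},{"x":0.095,"y":-0.08,"z":0.01,"az":-0.058},{"x":0.095,"y":-0.08,"z":0.01,"az":-0.058},{"x":0.095,"y":-0.08,"z":0.01,"az":-0.058},{"x":0.0,"y":0,"z":0}]'
python3 - <<'E'
from h import *
st();p,im=snap("wrist","w1")
print(R.from_quat(p["orientation"]).as_matrix().round(2).tolist(),p["position"])
for X in((541,322,161),(523,264,145)):print(px(p,X))
E
```

```text
{'clock': 0.1, 'joints': [1.451, 0.385, 0.007, -0.0, -1.194, -0.259], 'position': [230.919, 580.213, 230.328], 'ee_rot': [0.982, -0.188, -0.0, 0.001], 'contact_force': [0.159, -0.102, -0.363], 'gripper_width': 85.072, 'grasp_force': 0.0}
[[-0.37, -0.9, -0.24], [-0.93, 0.36, 0.1], [0.0, 0.26, -0.97]] [292.90992405 555.72403019 372.37375273]
[ 719.52839842 -910.18860767]
[ 849.56525694 -814.35724114]invalid input at $[0]: expected keys x, y, z, ax, ay, az
invalid input at $[0]: expected keys x, y, z, ax, ay, az
```

View pics/w1.png

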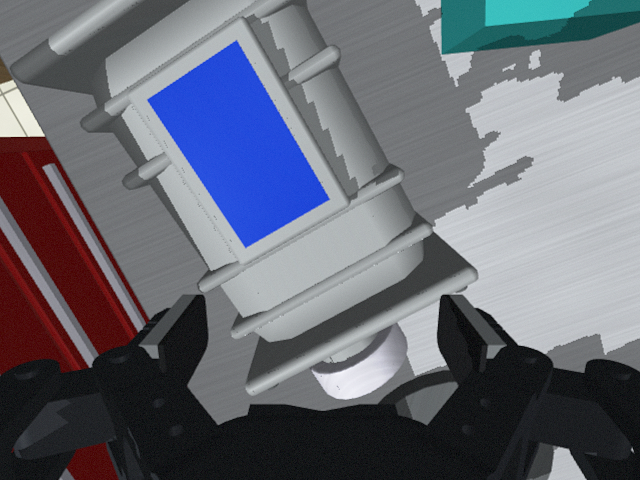

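The wrist view shows scene clutter (a grey device with a blue screen, about 90 mm high) under the start pose. I'll lift, then go across.

```bash

python3 -m handwheel '[{"x":0,"y":0,"z":0.2,"ax":0,"ay":0,"az":0},{"x":0.11,"y":-0.09,"z":0,"ax":0,"ay":0,"az":-0.06},{"x":0.11,"y":-0.09,"z":0,"ax":0,"ay":0,"az":-0.06},{"x":0.11,"y":-0.09,"z":0,"ax":0,"ay":0,"az":-0.06},{"x":0.11,"y":-0.09,"z":0,"ax":0,"ay":0,"az":-0.06},{"x":0.11,"y":-0.09,"z":0,"ax":0,"ay":0,"az":-0.06},{"x":0.11,"y":-0.09,"z":0,"ax":0,"ay":0,"az":-0.06},{"x":0.11,"y":-0.09,"z":0,"ax":0,"ay":0,"az":-0.06}]'
python3 -m handwheel '[{"x":0.11,"y":-0.09,"z":0,"ax":0,"ay":0,"az":-0.08},{"x":0.11,"y":-0.09,"z":0,"ax":0,"ay":0,"az":-0.08},{"x":0.11,"y":-0.09,"z":0,"ax":0,"ay":0,"az":-0.08},{"x":0.11,"y":-0.09,"z":0,"ax":0,"ay":0,"az":-0.08},{"x":0.11,"y":-0.09,"z":0,"ax":0,"ay":0,"az":-0.08},{"x":0.11,"y":-0.09,"z":0,"ax":0,"ay":0,"az":-0.08},{"x":0.11,"y":-0.09,"z":0,"ax":0,"ay":0,"az":-0.03},{"x":0,"y":0,"z":0,"ax":0,"ay":0,"az":0}]'
python3 - <<'E'
from h import *
st();p,im=snap("wrist","w2")
print(R.from_quat(p["orientation"]).as_matrix().round(2).tolist(),p["position"])
for X in((541,322,161),(523,264,145)):print(px(p,X))
E
```

```text
clock: 0.95
position: [385.7, 453.7, 271.0]
ee_rot: [0.867, -0.498, -0.0, 0.0]
contact_force: [-0.2, -0.2, -0.6]
gripper_width: 85.3
grasp_force: 0.0
clock: 1.75
position: [540.9, 326.5, 270.5]
ee_rot: [-0.604, 0.797, -0.0, -0.001]
contact_force: [-0.4, 0.3, 0.0]
gripper_width: 85.8
grasp_force: 0.0
{'clock': 1.75, 'joints': [0.799, 0.375, 0.091, 0.0, -1.288, -1.072], 'position': [540.888, 326.503, 270.452], 'ee_rot': [-0.604, 0.797, -0.0, -0.001], 'contact_force': [-0.359, 0.266, 0.02], 'gripper_width': 85.794, 'grasp_force': 0.0}
[[-0.96, 0.26, 0.07], [0.27, 0.93, 0.25], [0.0, 0.26, -0.97]] [523.78534033 262.78841842 412.55952444]
[320.97003947 227.16119404]
[323.48001668 133.67700208]
```

View pics/w2.png

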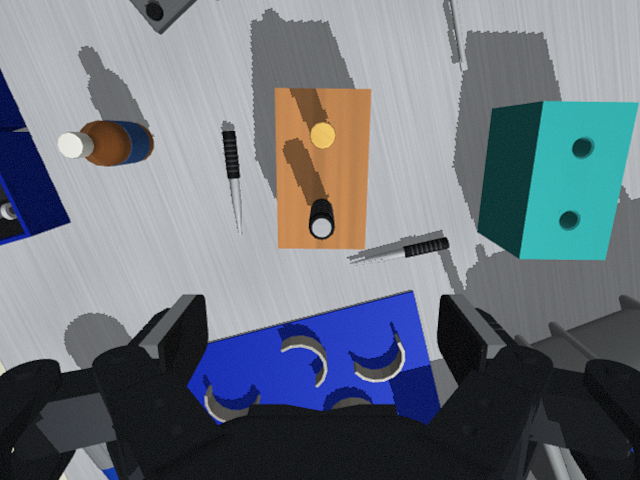

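The wrist view shows the drift's top at (321,226), brass at (322,135), and two smaller look-alikes lying on the bench. The closing line is square to the block. I'll refine the centre by blob.

```bash
python3 - <<'E'
from h import *
p=arm.camera_params("wrist");im=cv2.imread("pics/w2.png");h=cv2.cvtColor(im,cv2.COLOR_BGR2HSV)
def blob(m,x,y,r):
    k=np.zeros_like(m);k[y-r:y+r,x-r:x+r]=m[y-r:y+r,x-r:x+r]
    c=max(cv2.findContours(k,0,2)[0],key=cv2.contourArea);return cv2.fitEllipse(c)
d=blob(cv2.inRange(h,(0,0,140),(180,40,255)),321,227,18);b=blob(cv2.inRange(h,(18,90,150),(35,255,255)),322,135,20)
print(d,b,onz(p,d[0],161),onz(p,b[0],145))
E
```

```text
((321.3270263671875, 227.466064453125), (17.938093185424805, 18.307523727416992), 104.38314819335938) ((322.326904296875, 135.05284118652344), (24.670867919921875, 25.70693016052246), 4.916313171386719) [539.76112631 323.3004229  161.        ] [523.02679324 265.64575449 145.        ]
```

```bash

python3 -m handwheel '[{"x":-0.005,"y":-0.0175,"z":-0.1,"ax":0,"ay":0,"az":0},{"x":0,"y":0,"z":-0.15,"ax":0,"ay":0,"az":0},{"x":0,"y":0,"z":-0.15,"ax":0,"ay":0,"az":0},{"x":0,"y":0,"z":-0.15,"ax":0,"ay":0,"az":0},{"x":0,"y":0,"z":-0.1,"ax":0,"ay":0,"az":0},{"x":0,"y":0,"z":-0.1,"ax":0,"ay":0,"az":0},{"x":0,"y":0,"z":-0.05,"ax":0,"ay":0,"az":0},{"x":0,"y":0,"z":0,"ax":0,"ay":0,"az":0}]'
python3 -m handwheel '[{"x":0,"y":0,"z":0,"ax":0,"ay":0,"az":0},{"x":0,"y":0,"z":0,"ax":0,"ay":0,"az":0},{"x":0,"y":0,"z":0,"ax":0,"ay":0,"az":0},{"x":0,"y":0,"z":0,"ax":0,"ay":0,"az":0},{"x":0,"y":0,"z":0,"ax":0,"ay":0,"az":0},{"x":0,"y":0,"z":0,"ax":0,"ay":0,"az":0},{"x":0,"y":0,"z":0,"ax":0,"ay":0,"az":0},{"x":0,"y":0,"z":0,"ax":0,"ay":0,"az":0}]' -1
```

```text
clock: 2.6
position: [536.8, 325.1, 109.7]
ee_rot: [-0.606, 0.795, -0.0, -0.002]
contact_force: [-0.4, -0.1, -0.3]
gripper_width: 85.7
grasp_force: 0.0
clock: 3.4
position: [539.3, 325.3, 112.3]
ee_rot: [-0.606, 0.795, -0.0, 0.001]
contact_force: [4.8, -2.4, 2.7]
gripper_width: 16.6
grasp_force: 58.5
```

```bash

python3 -m handwheel '[{"x":0,"y":0,"z":0.05,"ax":0,"ay":0,"az":0},{"x":0,"y":0,"z":0.1,"ax":0,"ay":0,"az":0},{"x":0,"y":0,"z":0.1,"ax":0,"ay":0,"az":0},{"x":0,"y":0,"z":0.15,"ax":0,"ay":0,"az":0},{"x":0,"y":0,"z":0.15,"ax":0,"ay":0,"az":0},{"x":0,"y":0,"z":0.15,"ax":0,"ay":0,"az":0},{"x":0,"y":0,"z":0.1,"ax":0,"ay":0,"az":0},{"x":0,"y":0,"z":0,"ax":0,"ay":0,"az":0}]'
python3 - <<'E'
from h import *
for i in range(3): st()
snap("scene","s2"); p,im=snap("wrist","w3"); st()
h=cv2.cvtColor(im,cv2.COLOR_BGR2HSV)
s=cv2.imread("pics/s2.png")
cv2.imwrite("pics/c2.png",np.hstack([cv2.resize(s[180:420,360:600],(400,400)),cv2.resize(im[200:480,180:460],(400,400))]))
E
```

```text
clock: 4.2
position: [537.9, 326.1, 273.4]
ee_rot: [-0.606, 0.795, 0.001, 0.002]
contact_force: [-0.7, -0.1, -1.1]
gripper_width: 16.6
grasp_force: 59.6
{'clock': 4.2, 'joints': [0.801, 0.366, 0.085, -0.001, -1.287, -1.069], 'position': [537.931, 326.064, 273.351], 'ee_rot': [-0.606, 0.795, 0.001, 0.002], 'contact_force': [-0.723, -0.125, -1.11], 'gripper_width': 16.621, 'grasp_force': 59.57}
{'clock': 4.2, 'joints': [0.801, 0.366, 0.085, -0.001, -1.287, -1.069], 'position': [537.931, 326.064, 273.351], 'ee_rot': [-0.606, 0.795, 0.001, 0.002], 'contact_force': [-0.723, -0.125, -1.11], 'gripper_width': 16.621, 'grasp_force': 59.57}
{'clock': 4.2, 'joints': [0.801, 0.366, 0.085, -0.001, -1.287, -1.069], 'position': [537.931, 326.064, 273.351], 'ee_rot': [-0.606, 0.795, 0.001, 0.002], 'contact_force': [-0.723, -0.125, -1.11], 'gripper_width': 16.621, 'grasp_force': 59.57}
{'clock': 4.3, 'joints': [0.801, 0.369, 0.08, -0.002, -1.285, -1.069], 'position': [536.622, 325.055, 269.324], 'ee_rot': [-0.606, 0.796, 0.001, -0.002], 'contact_force': [-0.212, 0.767, -2.086], 'gripper_width': 16.797, 'grasp_force': 59.57}
```

View pics/c2.png

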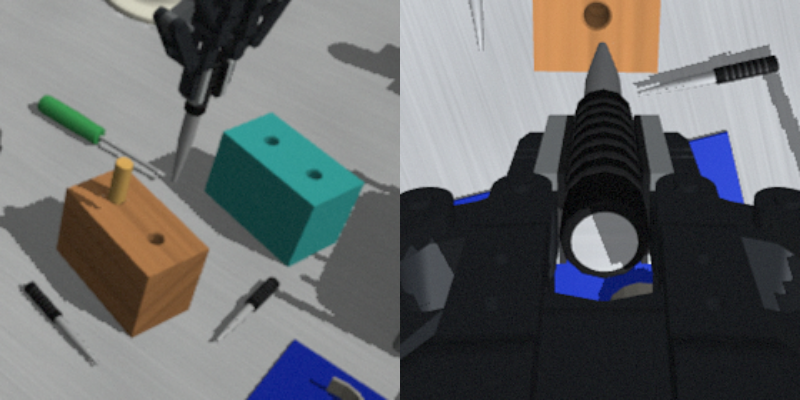

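The drift is held upright and centred in the fingers. Its tip is at wrist ≈(321,232) and its top at ≈(324,369). Next I move so the plate hole comes into the wrist view.

```bash

python3 - <<'E'
from h import *
p=arm.camera_params("wrist");print("tip",onz(p,(321.4,231.5),171),"top",onz(p,(324.2,369.4),321), p["position"])
E
python3 -m handwheel '[{"x":-0.01,"y":-0.13,"z":0,"ax":0,"ay":0,"az":0},{"x":-0.01,"y":-0.13,"z":0,"ax":0,"ay":0,"az":0},{"x":-0.01,"y":-0.13,"z":0,"ax":0,"ay":0,"az":0},{"x":-0.01,"y":-0.13,"z":0,"ax":0,"ay":0,"az":0},{"x":-0.01,"y":-0.13,"z":0,"ax":0,"ay":0,"az":0},{"x":-0.01,"y":-0.13,"z":0,"ax":0,"ay":0,"az":0},{"x":-0.01,"y":-0.13,"z":0,"ax":0,"ay":0,"az":0},{"x":0,"y":0,"z":0,"ax":0,"ay":0,"az":0}]'
python3 - <<'E'
from h import *
p,im=snap("wrist","w4");st();print(p["position"],px(p,(504,48,135)))
u,v=px(p,(504,48,135)).astype(int);g=cv2.cvtColor(im,6)
cr=im[max(v-75,0):v+75,u-100:u+100];cv2.imwrite("pics/c4.png",cv2.resize(cr,None,fx=4,fy=4,interpolation=2));print(u,v)
m=(g<100).astype(np.uint8)*255
for c in cv2.findContours(m,1,2)[0]:
    if len(c)>8:
        e=cv2.fitEllipse(c)
        if abs(e[0][0]-u)<50 and abs(e[0][1]-v)<50: print(np.round(e[0]+e[1],1),onz(p,e[0],135))
E
```

```text
tip [536.18456914 320.82988616 171.        ] top [535.68248074 320.68793084 321.        ] [520.24339694 261.23588452 411.46252917]
clock: 5.1
position: [522.0, 140.5, 268.8]
ee_rot: [-0.605, 0.796, 0.001, -0.003]
contact_force: [0.6, 0.6, -2.0]
gripper_width: 16.4
grasp_force: 59.5
{'clock': 5.15, 'joints': [0.564, 0.219, -0.132, -0.001, -1.224, -0.834], 'position': [522.693, 141.795, 269.043], 'ee_rot': [-0.605, 0.796, 0.001, -0.002], 'contact_force': [0.311, 0.83, -2.281], 'gripper_width': 16.484, 'grasp_force': 59.522}
[505.72984211  76.84709011 411.03819212] [310.92390354  89.70546563]
310 89
[313.3 127.3   4.8   9.5] [509.14373088  71.89273762 135.        ]
[316.2 124.2   5.4   7.2] [506.65405931  70.45588161 135.        ]
[321.8 117.9   3.1   6.8] [501.83510267  67.44949097 135.        ]
[338.8 105.8   7.   31.7] [488.54638479  63.0024727  135.        ]
[316.8  87.7   5.    7.9] [499.87402247  47.83842239 135.        ]
[317.8  86.4   8.8  14.8] [498.99344097  47.21960381 135.        ]
```

View pics/c4.png

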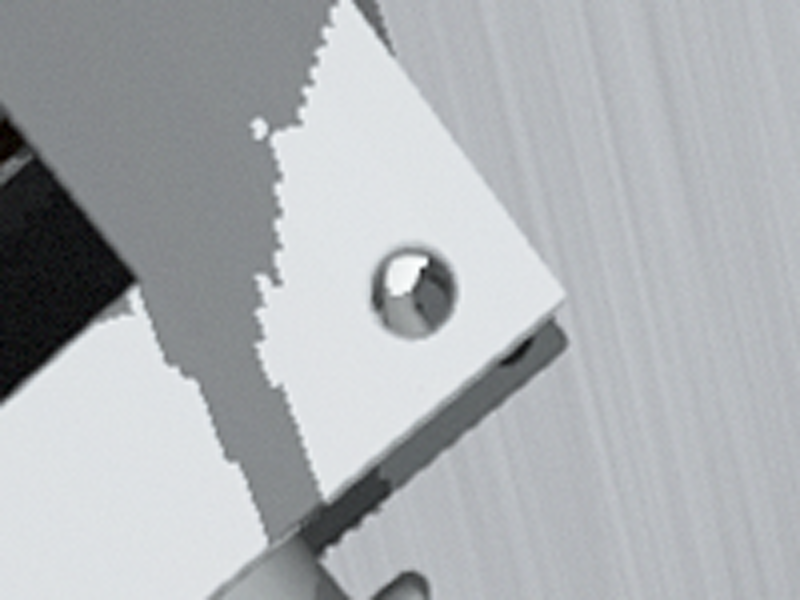

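The crop shows the empty hole centred at wrist px ≈(313.5,86.5), with the tube top partly visible inside. I'll enlarge the hole and tip together.

```bash
python3 - <<'E'
from h import *
ims=[cv2.imread("pics/w4.png")]
for i in range(7): ims.append(arm.get_image("wrist")[:,:,::-1])
im=np.mean(ims[1:],0).astype(np.uint8);cv2.imwrite("pics/w4m.png",im)
a=cv2.resize(im[71:103,298:330],(512,512),interpolation=2)
b=cv2.resize(im[205:285,306:338],(205,512),interpolation=2)
cv2.imwrite("pics/c5.png",np.hstack([a,b]))
st()
E
```

```text
{'clock': 5.5, 'joints': [0.566, 0.219, -0.127, -0.0, -1.225, -0.834], 'position': [524.01, 143.908, 270.87], 'ee_rot': [-0.606, 0.795, 0.0, -0.0], 'contact_force': [0.044, 0.647, -2.698], 'gripper_width': 16.912, 'grasp_force': 59.521}
```

View pics/c5.png

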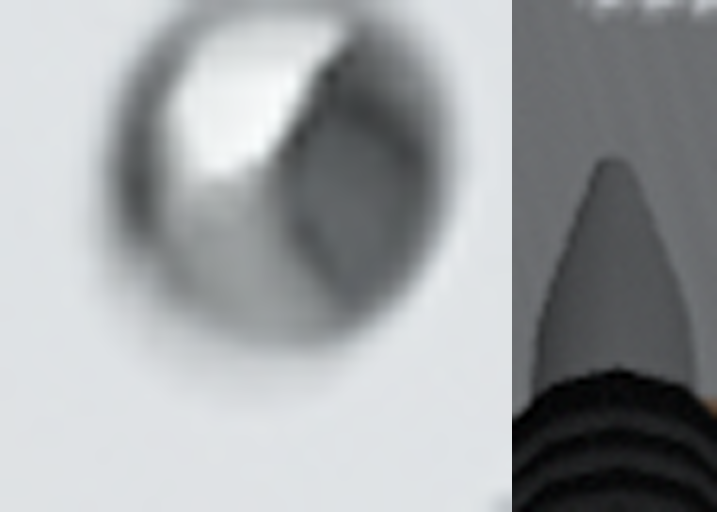

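```bash
python3 - <<'E'
from h import *
p=arm.camera_params("wrist");print(np.round(p["position"],1),R.from_quat(p["orientation"]).as_matrix().round(3).tolist())
H=onz(p,(315.4,82.1),135);B=onz(p,(298+440/16,71+172/16),123);T=onz(p,(321.6,232.6),171)
e=onz(p,(298+278/16,71+174/16),123)
print("hole",H,"bore",B,"off",B-H,"edge",e-H,"tip",T,"hole-tip",H-T)
t=arm.camera_params("top")
st()
E
```

```text
[507.2  79.9 412.9] [[-0.964, 0.255, 0.068], [0.264, 0.931, 0.253], [0.001, 0.262, -0.965]]
hole [502.83351118  47.59186119 135.        ] bore [495.72627572  47.85255566 123.        ] off [ -7.10723546   0.26069448 -12.        ] edge [ -0.21315847  -1.54392717 -12.        ] tip [524.08923688 140.84377505 171.        ] hole-tip [-21.2557257  -93.25191386 -36.        ]
{'clock': 5.5, 'joints': [0.566, 0.219, -0.127, -0.0, -1.225, -0.834], 'position': [524.01, 143.908, 270.87], 'ee_rot': [-0.606, 0.795, 0.0, -0.0], 'contact_force': [0.044, 0.647, -2.698], 'gripper_width': 16.912, 'grasp_force': 59.521}
```

```bash

python3 -m handwheel '[{"x":-0.031,"y":-0.1165,"z":0,"ax":0,"ay":0,"az":0},{"x":-0.031,"y":-0.1165,"z":0,"ax":0,"ay":0,"az":0},{"x":-0.031,"y":-0.1165,"z":0,"ax":0,"ay":0,"az":0},{"x":-0.031,"y":-0.1165,"z":0,"ax":0,"ay":0,"az":0},{"x":0,"y":0,"z":-0.05,"ax":0,"ay":0,"az":0},{"x":0,"y":0,"z":-0.05,"ax":0,"ay":0,"az":0},{"x":0,"y":0,"z":-0.05,"ax":0,"ay":0,"az":0},{"x":0,"y":0,"z":0,"ax":0,"ay":0,"az":0}]'
python3 - <<'E'
from h import *
s,im=snap("scene","s5");st()
p,w=snap("wrist","w5")
u,v=px(s,(502,48,135)).astype(int);print(u,v)
a=cv2.resize(im[v-40:v+20,u-30:u+30],(500,500),interpolation=2)
b=cv2.resize(w[195:275,290:350],(300,400),interpolation=2)
c=np.zeros((500,800,3),np.uint8);c[:,:500]=a;c[:400,500:]=b;cv2.imwrite("pics/c6.png",c)
E
```

```text
clock: 6.3
position: [498.3, 50.4, 239.0]
ee_rot: [-0.606, 0.795, 0.001, -0.002]
contact_force: [-0.9, 0.5, -2.6]
gripper_width: 16.7
grasp_force: 59.5
{'clock': 6.35, 'joints': [0.425, 0.168, -0.272, -0.0, -1.133, -0.693], 'position': [498.998, 50.481, 240.048], 'ee_rot': [-0.606, 0.795, 0.0, -0.001], 'contact_force': [-0.017, -0.23, -1.44], 'gripper_width': 16.639, 'grasp_force': 59.495}
346 219
```

View pics/c6.png

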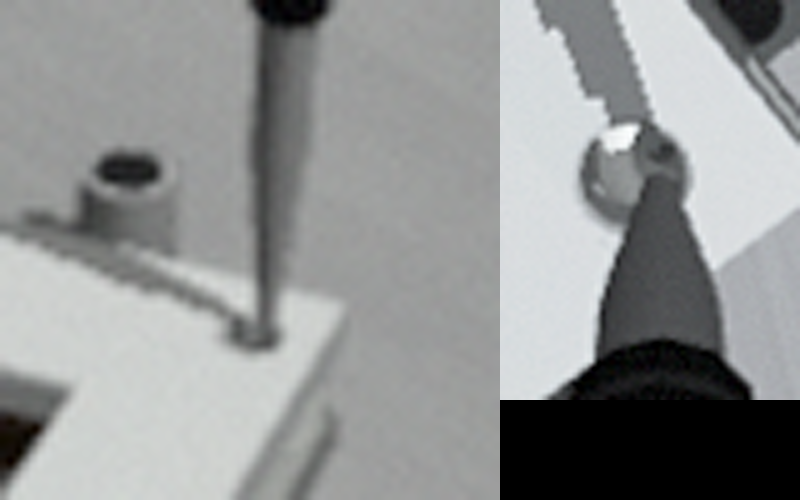

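The pictures show the tip over the hole, about 3 mm toward the bore side and well aligned. I descend gently.

```bash

python3 -m handwheel '[{"x":0,"y":0,"z":-0.02,"ax":0,"ay":0,"az":0},{"x":0,"y":0,"z":-0.02,"ax":0,"ay":0,"az":0},{"x":0,"y":0,"z":-0.02,"ax":0,"ay":0,"az":0},{"x":0,"y":0,"z":-0.02,"ax":0,"ay":0,"az":0},{"x":0,"y":0,"z":-0.01,"ax":0,"ay":0,"az":0},{"x":0,"y":0,"z":-0.01,"ax":0,"ay":0,"az":0},{"x":0,"y":0,"z":0,"ax":0,"ay":0,"az":0},{"x":0,"y":0,"z":0,"ax":0,"ay":0,"az":0}]'
```

```text
clock: 7.2
position: [499.4, 50.0, 221.4]
ee_rot: [-0.606, 0.795, -0.0, 0.0]
contact_force: [-0.0, 0.5, -2.2]
gripper_width: 16.8
grasp_force: 59.5
```

```bash

python3 -m handwheel '[{"x":0.001,"y":0,"z":-0.005,"ax":0,"ay":0,"az":0},{"x":0.001,"y":0,"z":-0.005,"ax":0,"ay":0,"az":0},{"x":0.001,"y":0,"z":-0.01,"ax":0,"ay":0,"az":0},{"x":0.001,"y":0,"z":-0.01,"ax":0,"ay":0,"az":0},{"x":0,"y":0,"z":0,"ax":0,"ay":0,"az":0},{"x":0,"y":0,"z":0,"ax":0,"ay":0,"az":0},{"x":0,"y":0,"z":0,"ax":0,"ay":0,"az":0},{"x":0,"y":0,"z":0,"ax":0,"ay":0,"az":0}]'
```

```text
clock: 8.0
position: [499.8, 49.9, 215.1]
ee_rot: [-0.606, 0.796, 0.0, -0.0]
contact_force: [-0.5, 0.3, -3.0]
gripper_width: 16.4
grasp_force: 59.3
```

Tip at ~115 with no force, so it is in the bore. I continue down while drifting back toward the axis.

```bash

python3 -m handwheel '[{"x":0.001,"y":0,"z":-0.01,"ax":0,"ay":0,"az":0},{"x":0.001,"y":0,"z":-0.01,"ax":0,"ay":0,"az":0},{"x":0.001,"y":0,"z":-0.01,"ax":0,"ay":0,"az":0},{"x":0.001,"y":0,"z":-0.01,"ax":0,"ay":0,"az":0},{"x":0.001,"y":0,"z":-0.01,"ax":0,"ay":0,"az":0},{"x":0,"y":0,"z":0,"ax":0,"ay":0,"az":0},{"x":0,"y":0,"z":0,"ax":0,"ay":0,"az":0},{"x":0,"y":0,"z":0,"ax":0,"ay":0,"az":0}]'
```

```text
clock: 8.8
position: [500.7, 49.8, 205.4]
ee_rot: [-0.606, 0.795, 0.0, -0.001]
contact_force: [-5.1, 0.3, 4.8]
gripper_width: 16.4
grasp_force: 60.2
```

```bash

python3 -m handwheel '[{"x":0.001,"y":0,"z":-0.008,"ax":0,"ay":0,"az":0},{"x":0.001,"y":0,"z":-0.008,"ax":0,"ay":0,"az":0},{"x":0.001,"y":0,"z":-0.008,"ax":0,"ay":0,"az":0},{"x":0.001,"y":0,"z":-0.008,"ax":0,"ay":0,"az":0},{"x":0,"y":0,"z":0,"ax":0,"ay":0,"az":0},{"x":0,"y":0,"z":0,"ax":0,"ay":0,"az":0},{"x":0,"y":0,"z":0,"ax":0,"ay":0,"az":0},{"x":0,"y":0,"z":0,"ax":0,"ay":0,"az":0}]'
```

```text
clock: 9.6
position: [501.3, 49.7, 198.8]
ee_rot: [-0.606, 0.796, 0.0, -0.001]
contact_force: [-4.9, -0.1, 3.5]
gripper_width: 16.8
grasp_force: 60.1
```

```bash

python3 -m handwheel '[{"x":0.001,"y":0,"z":-0.01,"ax":0,"ay":0,"az":0},{"x":0.001,"y":0,"z":-0.01,"ax":0,"ay":0,"az":0},{"x":0.001,"y":0,"z":-0.01,"ax":0,"ay":0,"az":0},{"x":0.001,"y":0,"z":-0.01,"ax":0,"ay":0,"az":0},{"x":0,"y":0,"z":0,"ax":0,"ay":0,"az":0},{"x":0,"y":0,"z":0,"ax":0,"ay":0,"az":0},{"x":0,"y":0,"z":0,"ax":0,"ay":0,"az":0},{"x":0,"y":0,"z":0,"ax":0,"ay":0,"az":0}]'
```

```text
clock: 10.4
position: [502.0, 49.5, 190.7]
ee_rot: [-0.606, 0.796, 0.0, -0.001]
contact_force: [-4.3, -1.2, 3.2]
gripper_width: 16.7
grasp_force: 60.1
```

```bash

python3 -m handwheel '[{"x":0.001,"y":0,"z":-0.01,"ax":0,"ay":0,"az":0},{"x":0,"y":0,"z":-0.005,"ax":0,"ay":0,"az":0},{"x":0,"y":0,"z":-0.005,"ax":0,"ay":0,"az":0},{"x":0,"y":0,"z":-0.005,"ax":0,"ay":0,"az":0},{"x":0,"y":0,"z":0,"ax":0,"ay":0,"az":0},{"x":0,"y":0,"z":0,"ax":0,"ay":0,"az":0},{"x":0,"y":0,"z":0,"ax":0,"ay":0,"az":0},{"x":0,"y":0,"z":0,"ax":0,"ay":0,"az":0}]'
```

```text
clock: 11.2
position: [502.4, 49.4, 186.1]
ee_rot: [-0.606, 0.795, -0.0, -0.001]
contact_force: [-5.3, -0.2, 5.2]
gripper_width: 16.8
grasp_force: 60.2
```

```bash

python3 -m handwheel '[{"x":0,"y":0,"z":-0.008,"ax":0,"ay":0,"az":0},{"x":0,"y":0,"z":-0.008,"ax":0,"ay":0,"az":0},{"x":0,"y":0,"z":-0.008,"ax":0,"ay":0,"az":0},{"x":0,"y":0,"z":-0.008,"ax":0,"ay":0,"az":0},{"x":0,"y":0,"z":-0.008,"ax":0,"ay":0,"az":0},{"x":0,"y":0,"z":0,"ax":0,"ay":0,"az":0},{"x":0,"y":0,"z":0,"ax":0,"ay":0,"az":0},{"x":0,"y":0,"z":0,"ax":0,"ay":0,"az":0}]'
```

```text
clock: 12.0
position: [502.4, 49.4, 178.0]
ee_rot: [-0.606, 0.795, -0.0, -0.001]
contact_force: [-4.8, -1.0, 4.9]
gripper_width: 16.5
grasp_force: 60.1
```

```bash

python3 -m handwheel '[{"x":0,"y":0,"z":-0.008,"ax":0,"ay":0,"az":0},{"x":0,"y":0,"z":-0.008,"ax":0,"ay":0,"az":0},{"x":0,"y":0,"z":-0.008,"ax":0,"ay":0,"az":0},{"x":0,"y":0,"z":-0.008,"ax":0,"ay":0,"az":0},{"x":0,"y":0,"z":-0.008,"ax":0,"ay":0,"az":0},{"x":0,"y":0,"z":0,"ax":0,"ay":0,"az":0},{"x":0,"y":0,"z":0,"ax":0,"ay":0,"az":0},{"x":0,"y":0,"z":0,"ax":0,"ay":0,"az":0}]'
```

```text
clock: 12.8
position: [502.3, 49.2, 169.8]
ee_rot: [-0.606, 0.795, -0.0, -0.001]
contact_force: [-5.2, -2.0, 3.6]
gripper_width: 16.7
grasp_force: 60.0
```

```bash

python3 -m handwheel '[{"x":0,"y":0,"z":-0.008,"ax":0,"ay":0,"az":0},{"x":0,"y":0,"z":-0.008,"ax":0,"ay":0,"az":0},{"x":0,"y":0,"z":-0.008,"ax":0,"ay":0,"az":0},{"x":0,"y":0,"z":-0.008,"ax":0,"ay":0,"az":0},{"x":0,"y":0,"z":0,"ax":0,"ay":0,"az":0},{"x":0,"y":0,"z":0,"ax":0,"ay":0,"az":0},{"x":0,"y":0,"z":0,"ax":0,"ay":0,"az":0},{"x":0,"y":0,"z":0,"ax":0,"ay":0,"az":0}]'
```

```text
clock: 13.6
position: [502.3, 49.2, 163.4]
ee_rot: [-0.606, 0.795, -0.0, -0.001]
contact_force: [-4.5, -2.1, 2.9]
gripper_width: 16.1
grasp_force: 60.0
```

```bash

python3 -m handwheel '[{"x":0,"y":0,"z":-0.008,"ax":0,"ay":0,"az":0},{"x":0,"y":0,"z":-0.008,"ax":0,"ay":0,"az":0},{"x":0,"y":0,"z":-0.008,"ax":0,"ay":0,"az":0},{"x":0,"y":0,"z":-0.006,"ax":0,"ay":0,"az":0},{"x":0,"y":0,"z":-0.006,"ax":0,"ay":0,"az":0},{"x":0,"y":0,"z":-0.006,"ax":0,"ay":0,"az":0},{"x":0,"y":0,"z":0,"ax":0,"ay":0,"az":0},{"x":0,"y":0,"z":0,"ax":0,"ay":0,"az":0}]'
```

```text
clock: 14.4
position: [502.3, 49.2, 155.0]
ee_rot: [-0.606, 0.795, -0.0, -0.001]
contact_force: [-6.0, -1.1, 4.4]
gripper_width: 16.5
grasp_force: 60.0
```

```bash

python3 -m handwheel '[{"x":0,"y":0,"z":-0.005,"ax":0,"ay":0,"az":0},{"x":0,"y":0,"z":-0.004,"ax":0,"ay":0,"az":0},{"x":0,"y":0,"z":-0.003,"ax":0,"ay":0,"az":0},{"x":0,"y":0,"z":-0.002,"ax":0,"ay":0,"az":0},{"x":0,"y":0,"z":0,"ax":0,"ay":0,"az":0},{"x":0,"y":0,"z":0,"ax":0,"ay":0,"az":0},{"x":0,"y":0,"z":0,"ax":0,"ay":0,"az":0},{"x":0,"y":0,"z":0,"ax":0,"ay":0,"az":0}]'
```

```text
clock: 15.2
position: [502.3, 49.2, 152.4]
ee_rot: [-0.606, 0.795, -0.0, -0.001]
contact_force: [-5.3, -1.7, 5.2]
gripper_width: 16.4
grasp_force: 60.1
```

```bash

python3 -m handwheel '[{"x":0,"y":0,"z":-0.002,"ax":0,"ay":0,"az":0},{"x":0,"y":0,"z":-0.002,"ax":0,"ay":0,"az":0},{"x":0,"y":0,"z":-0.002,"ax":0,"ay":0,"az":0},{"x":0,"y":0,"z":0,"ax":0,"ay":0,"az":0},{"x":0,"y":0,"z":0,"ax":0,"ay":0,"az":0},{"x":0,"y":0,"z":0,"ax":0,"ay":0,"az":0},{"x":0,"y":0,"z":0,"ax":0,"ay":0,"az":0},{"x":0,"y":0,"z":0,"ax":0,"ay":0,"az":0}]'
```

```text
clock: 16.0
position: [502.4, 49.1, 152.2]
ee_rot: [-0.606, 0.795, -0.0, -0.001]
contact_force: [-6.9, -1.0, 10.2]
gripper_width: 16.5
grasp_force: 60.3
```

```bash
python3 - <<'E'
from h import *
s,im=snap("scene","s7");g=cv2.cvtColor(im,6)
for z in(135,137,140,201): print(z,px(s,(502.8,47.6,z)).round(1))
u,v=px(s,(502.8,47.6,135)).round().astype(int)
print(g[v-14:v+8,u-9:u+10])
E
```

```text
135 [346.2 219.3]
137 [346.2 218.5]
140 [346.3 217.2]
201 [348.1 190.4]
[[ 10  22  20  27  32  27  50 101 132 106  46  27  24  23  10  17  14  24
   91]
 [ 17   7  17  29  38  36  54 106 131 104  27  10  11  20  26  15   9  22
   93]
 [ 14  17  20  34  35  33  63 107 131 104  28  30  30  29  21  16  14  31
   93]
 [ 16  21  24  33  35  36  67 107 131 102  28  31  31  20  26  12  12  32
   96]
 [ 21  23  15  29  30  37  65 108 133 102  23  21  19  24  25  10  18  35
   96]
 [ 29  19  21  29  32  41  74 114 125  90  23  23  34  29  19   8   1  37
   98]
 [ 83  31  23  30  33  44  72 116 119  81  26  26  27  27  19  21   5  52
   99]
 [113  80  32  31  28  43  75 115 123  82  22  19  20  44  80  74  20  67
  104]
 [123 116  85  40  35  44  73 115 121  82  31  31  30  52 118 141 125 130
  140]
 [126 125 117  87  61  56  85 118 116  75  29  33  25  58 145 193 186 177
  169]
 [123 126 126 118  92  60  90 116  97  45  17  22  24  60 156 207 202 200
  196]
 [122 125 126 126  97  42  69  77  57  28  30  29  32  68 159 209 210 207
  209]
 [128 125 127 126  96  16  30  19  21  20  27  32  26  79 162 210 209 209
  205]
 [125 124 124 124  95   7   7   9  11  12  16  19  20  97 174 207 209 208
  194]
 [124 152 162 125 101  41   2  18  12  18   8  12  28 132 201 208 209 201
  171]
 [125 146 170 179 174 154 104  38  11   7  10  63 111 171 209 208 206 179
  148]
 [183 181 193 210 209 204 182 154 122 126 144 171 179 198 209 208 193 160
  138]
 [210 210 208 209 209 209 210 201 190 192 199 209 208 209 209 204 178 142
  144]
 [207 209 209 212 211 212 208 210 211 210 210 210 212 209 210 194 159 139
  145]
 [211 209 210 210 208 210 208 209 208 209 210 208 211 211 202 173 142 145
  153]
 [211 209 212 209 211 211 209 209 207 207 211 209 210 204 183 145 142 147
  158]
 [209 210 210 207 210 209 211 208 210 210 210 206 209 195 157 140 146 158
  160]]
```

```bash

python3 -m handwheel '[{"x":-0.001,"y":0,"z":-0.002,"ax":0,"ay":0,"az":0},{"x":-0.001,"y":0,"z":-0.002,"ax":0,"ay":0,"az":0},{"x":0,"y":0,"z":0,"ax":0,"ay":0,"az":0},{"x":0,"y":0,"z":0,"ax":0,"ay":0,"az":0},{"x":0,"y":0,"z":0,"ax":0,"ay":0,"az":0},{"x":0,"y":0,"z":0,"ax":0,"ay":0,"az":0},{"x":0,"y":0,"z":0,"ax":0,"ay":0,"az":0},{"x":0,"y":0,"z":0,"ax":0,"ay":0,"az":0}]'
```

```text
clock: 16.85
position: [502.4, 49.2, 152.1]
ee_rot: [-0.606, 0.795, -0.001, -0.0]
contact_force: [-8.8, -1.8, 13.9]
gripper_width: 16.5
grasp_force: 60.7
```

Seated: the force climbs while z stays put at 152.1, against about 151.3 expected. I now draw it straight out.

```bash

python3 -m handwheel '[{"x":0.002,"y":0,"z":0.01,"ax":0,"ay":0,"az":0},{"x":0,"y":0,"z":0.03,"ax":0,"ay":0,"az":0},{"x":0,"y":0,"z":0.04,"ax":0,"ay":0,"az":0},{"x":0,"y":0,"z":0.05,"ax":0,"ay":0,"az":0},{"x":0,"y":0,"z":0.05,"ax":0,"ay":0,"az":0},{"x":0,"y":0,"z":0.06,"ax":0,"ay":0,"az":0},{"x":0,"y":0,"z":0.06,"ax":0,"ay":0,"az":0},{"x":0,"y":0,"z":0.06,"ax":0,"ay":0,"az":0}]'
python3 -m handwheel '[{"x":0,"y":0,"z":0.06,"ax":0,"ay":0,"az":0},{"x":0,"y":0,"z":0.06,"ax":0,"ay":0,"az":0},{"x":0,"y":0,"z":0.06,"ax":0,"ay":0,"az":0},{"x":0,"y":0,"z":0.065,"ax":0,"ay":0,"az":0},{"x":0.0,"y":0.13,"z":0,"ax":0,"ay":0,"az":0},{"x":0,"y":0.13,"z":0,"ax":0,"ay":0,"az":0},{"x":0,"y":0,"z":0,"ax":0,"ay":0,"az":0},{"x":0,"y":0,"z":0,"ax":0,"ay":0,"az":0}]'
python3 - <<'E'
from h import *
st()
for i in range(6): arm.get_image("wrist")
im=np.mean([arm.get_image("wrist")[:,:,::-1] for i in range(4)],0).astype(np.uint8);cv2.imwrite("pics/w8.png",im);st()
E
```

```text
clock: 17.65
position: [504.3, 50.8, 224.7]
ee_rot: [-0.606, 0.795, -0.001, 0.002]
contact_force: [0.1, 0.9, -2.2]
gripper_width: 16.7
grasp_force: 59.3
clock: 18.45
position: [502.9, 102.3, 271.6]
ee_rot: [-0.606, 0.795, -0.0, -0.0]
contact_force: [-0.9, -1.2, -2.6]
gripper_width: 16.7
grasp_force: 59.5
{'clock': 18.45, 'joints': [0.517, 0.165, -0.195, 0.0, -1.211, -0.785], 'position': [502.87, 102.292, 271.567], 'ee_rot': [-0.606, 0.795, -0.0, -0.0], 'contact_force': [-0.851, -1.169, -2.587], 'gripper_width': 16.668, 'grasp_force': 59.495}
{'clock': 18.95, 'joints': [0.516, 0.165, -0.195, -0.0, -1.21, -0.786], 'position': [502.896, 101.73, 271.319], 'ee_rot': [-0.606, 0.796, 0.0, -0.0], 'contact_force': [0.113, 0.522, -1.455], 'gripper_width': 16.699, 'grasp_force': 59.496}
```

```bash

python3 -m handwheel '[{"x":0.025,"y":0.16,"z":0,"ax":0,"ay":0,"az":0},{"x":0.025,"y":0.16,"z":0,"ax":0,"ay":0,"az":0},{"x":0.025,"y":0.16,"z":0,"ax":0,"ay":0,"az":0},{"x":0.025,"y":0.16,"z":0,"ax":0,"ay":0,"az":0},{"x":0.025,"y":0.16,"z":0,"ax":0,"ay":0,"az":0},{"x":0.025,"y":0.16,"z":0,"ax":0,"ay":0,"az":0},{"x":0.025,"y":0.156,"z":0,"ax":0,"ay":0,"az":0},{"x":0,"y":0,"z":0,"ax":0,"ay":0,"az":0}]'
python3 -m handwheel '[{"x":0,"y":0,"z":0,"ax":0,"ay":0,"az":0},{"x":0,"y":0,"z":-0.05,"ax":0,"ay":0,"az":0},{"x":0,"y":0,"z":-0.1,"ax":0,"ay":0,"az":0},{"x":0,"y":0,"z":-0.1,"ax":0,"ay":0,"az":0},{"x":0,"y":0,"z":-0.08,"ax":0,"ay":0,"az":0},{"x":0,"y":0,"z":-0.05,"ax":0,"ay":0,"az":0},{"x":0,"y":0,"z":-0.02,"ax":0,"ay":0,"az":0},{"x":0,"y":0,"z":0,"ax":0,"ay":0,"az":0}]'
```

```text
clock: 19.75
position: [538.2, 328.5, 269.9]
ee_rot: [-0.607, 0.795, 0.0, -0.0]
contact_force: [-0.1, -0.6, -2.9]
gripper_width: 16.3
grasp_force: 59.5
clock: 20.55
position: [537.9, 324.7, 191.1]
ee_rot: [-0.606, 0.796, -0.0, -0.0]
contact_force: [1.2, -0.5, -3.0]
gripper_width: 16.6
grasp_force: 59.5
```

```bash

python3 -m handwheel '[{"x":0,"y":0,"z":-0.05,"ax":0,"ay":0,"az":0},{"x":0,"y":0,"z":-0.05,"ax":0,"ay":0,"az":0},{"x":0,"y":0,"z":-0.05,"ax":0,"ay":0,"az":0},{"x":0,"y":0,"z":-0.05,"ax":0,"ay":0,"az":0},{"x":0,"y":0,"z":-0.05,"ax":0,"ay":0,"az":0},{"x":0,"y":0,"z":-0.05,"ax":0,"ay":0,"az":0},{"x":0,"y":0,"z":-0.05,"ax":0,"ay":0,"az":0},{"x":0,"y":0,"z":0,"ax":0,"ay":0,"az":0}]'
```

```text
clock: 21.35
position: [539.0, 325.2, 119.8]
ee_rot: [-0.606, 0.796, -0.0, 0.001]
contact_force: [8.2, -0.8, -5.6]
gripper_width: 16.4
grasp_force: 59.4
```

```bash

python3 -m handwheel '[{"x":0.006,"y":0,"z":-0.01,"ax":0,"ay":0,"az":0},{"x":0,"y":0,"z":-0.01,"ax":0,"ay":0,"az":0},{"x":0,"y":0,"z":-0.01,"ax":0,"ay":0,"az":0},{"x":0,"y":0,"z":-0.005,"ax":0,"ay":0,"az":0},{"x":0,"y":0,"z":0,"ax":0,"ay":0,"az":0},{"x":0,"y":0,"z":0,"ax":0,"ay":0,"az":0},{"x":0,"y":0,"z":0,"ax":0,"ay":0,"az":0},{"x":0,"y":0,"z":0,"ax":0,"ay":0,"az":0}]'
```

```text
clock: 22.15
position: [539.3, 325.2, 114.3]
ee_rot: [-0.606, 0.795, -0.0, 0.0]
contact_force: [5.3, -0.7, -0.7]
gripper_width: 16.7
grasp_force: 59.9
```

```bash

python3 -m handwheel '[{"x":0.003,"y":0,"z":-0.005,"ax":0,"ay":0,"az":0},{"x":0,"y":0,"z":-0.005,"ax":0,"ay":0,"az":0},{"x":0,"y":0,"z":-0.003,"ax":0,"ay":0,"az":0},{"x":0,"y":0,"z":0,"ax":0,"ay":0,"az":0},{"x":0,"y":0,"z":0,"ax":0,"ay":0,"az":0},{"x":0,"y":0,"z":0,"ax":0,"ay":0,"az":0},{"x":0,"y":0,"z":0,"ax":0,"ay":0,"az":0},{"x":0,"y":0,"z":0,"ax":0,"ay":0,"az":0}]'
python3 -m handwheel '[{"x":0,"y":0,"z":0,"ax":0,"ay":0,"az":0},{"x":0,"y":0,"z":0,"ax":0,"ay":0,"az":0},{"x":0,"y":0,"z":0,"ax":0,"ay":0,"az":0},{"x":0,"y":0,"z":0,"ax":0,"ay":0,"az":0},{"x":0,"y":0,"z":0,"ax":0,"ay":0,"az":0},{"x":0,"y":0,"z":0,"ax":0,"ay":0,"az":0},{"x":0,"y":0,"z":0,"ax":0,"ay":0,"az":0},{"x":0,"y":0,"z":0,"ax":0,"ay":0,"az":0}]' 1
```

```text
clock: 22.95
position: [539.5, 325.2, 112.3]
ee_rot: [-0.606, 0.795, 0.0, 0.0]
contact_force: [0.8, -1.3, 4.9]
gripper_width: 16.8
grasp_force: 60.4
clock: 23.75
position: [539.7, 325.2, 111.7]
ee_rot: [-0.606, 0.796, 0.0, 0.0]
contact_force: [-0.5, -1.2, -0.1]
gripper_width: 85.4
grasp_force: 0.0
```

```bash

python3 -m handwheel '[{"x":0,"y":0,"z":0.15,"ax":0,"ay":0,"az":0},{"x":0,"y":0,"z":0.25,"ax":0,"ay":0,"az":0},{"x":0,"y":0,"z":0.2,"ax":0,"ay":0,"az":0},{"x":0,"y":-0.2,"z":0,"ax":0,"ay":0,"az":0},{"x":0,"y":-0.22,"z":0,"ax":0,"ay":0,"az":0},{"x":0,"y":-0.22,"z":0,"ax":0,"ay":0,"az":0},{"x":0,"y":-0.22,"z":0,"ax":0,"ay":0,"az":0},{"x":0,"y":-0.22,"z":0,"ax":0,"ay":0,"az":0}]'
python3 -m handwheel '[{"x":0,"y":-0.22,"z":0,"ax":0,"ay":0,"az":0},{"x":0,"y":-0.22,"z":0,"ax":0,"ay":0,"az":0},{"x":0,"y":-0.22,"z":0,"ax":0,"ay":0,"az":0},{"x":0,"y":-0.22,"z":0,"ax":0,"ay":0,"az":0},{"x":0,"y":-0.22,"z":0,"ax":0,"ay":0,"az":0},{"x":0,"y":-0.22,"z":0,"ax":0,"ay":0,"az":0},{"x":0,"y":-0.22,"z":0,"ax":0,"ay":0,"az":0},{"x":0,"y":0,"z":0,"ax":0,"ay":0,"az":0}]'
python3 - <<'E'
from h import *
st();p,im=snap("wrist","w9");st();g=cv2.cvtColor(im,cv2.COLOR_BGR2HSV)
s,i2=snap("scene","s9")
print(px(p,(531,-279,87)))
m=cv2.inRange(g,(10,60,120),(25,255,255));c=max(cv2.findContours(m,0,2)[0],key=cv2.contourArea);print(cv2.minAreaRect(c))
c0=cv2.circle
gg=cv2.cvtColor(im,6)
h=cv2.HoughCircles(cv2.GaussianBlur(gg,(3,3),0),cv2.HOUGH_GRADIENT,1,25,param1=120,param2=14,minRadius=10,maxRadius=24)
for q in (h[0][:12] if h is not None else []): print(q,onz(p,q[:2],87).round(1),gg[int(q[1]),int(q[0])], int(np.median(gg[int(q[1])-8:int(q[1])+9,int(q[0])-8:int(q[0])+9])))
E
```

```text
clock: 24.55
position: [539.3, 107.5, 232.0]
ee_rot: [-0.606, 0.795, -0.0, 0.0]
contact_force: [0.8, -0.2, -0.4]
gripper_width: 85.5
grasp_force: 0.0
clock: 25.35
position: [539.1, -203.1, 231.4]
ee_rot: [-0.604, 0.797, -0.0, -0.0]
contact_force: [0.3, 1.5, -0.1]
gripper_width: 85.5
grasp_force: 0.0
{'clock': 25.35, 'joints': [-0.079, 0.302, -0.116, 0.001, -1.154, -0.196], 'position': [539.123, -203.092, 231.417], 'ee_rot': [-0.604, 0.797, -0.0, -0.0], 'contact_force': [0.339, 1.52, -0.085], 'gripper_width': 85.453, 'grasp_force': 0.0}
{'clock': 25.4, 'joints': [-0.076, 0.301, -0.117, -0.0, -1.154, -0.198], 'position': [539.171, -201.178, 231.361], 'ee_rot': [-0.604, 0.797, 0.0, -0.0], 'contact_force': [-0.001, 0.081, 0.135], 'gripper_width': 85.641, 'grasp_force': 0.0}
[304.95083145 118.56389761]
((293.7564392089844, 69.23562622070312), (180.48960876464844, 85.61687469482422), 69.14553833007812)
[306.5 110.5  12.1] [ 528.4 -283.9   87. ] 20 85
[416.5 393.5  19. ] [502.3 -34.   87. ] 98 94
[507.5 240.5  14. ] [ 405.7 -149.9   87. ] 50 50
[279.5  34.5  13.6] [ 532.2 -335.8   87. ] 65 65
[382.5 391.5  16.6] [530.2 -43.9  87. ] 81 80
[ 91.5 297.5  12.2] [ 735.4 -193.3   87. ] 114 80
[529.5 253.5  18.3] [ 390.7 -134.8   87. ] 19 24
[224.5 395.5  16.8] [663.2 -77.2  87. ] 158 153
```

```bash

python3 -m handwheel '[{"x":-0.018,"y":-0.137,"z":0,"ax":0,"ay":0,"az":0},{"x":-0.018,"y":-0.137,"z":-0.05,"ax":0,"ay":0,"az":0},{"x":-0.018,"y":-0.137,"z":-0.1,"ax":0,"ay":0,"az":0},{"x":0,"y":0,"z":-0.1,"ax":0,"ay":0,"az":0},{"x":0,"y":0,"z":0,"ax":0,"ay":0,"az":0},{"x":0,"y":0,"z":0,"ax":0,"ay":0,"az":0},{"x":0,"y":0,"z":0,"ax":0,"ay":0,"az":0},{"x":0,"y":0,"z":0,"ax":0,"ay":0,"az":0}]'
python3 - <<'E'
from h import *
for k in range(3):
    st() if k==0 else 0
    p,im=snap("wrist","w10");gg=cv2.cvtColor(im,6)
    pos=arm.read_state()["position"]
    h=cv2.HoughCircles(cv2.GaussianBlur(gg,(3,3),0),cv2.HOUGH_GRADIENT,1,25,param1=120,param2=14,minRadius=10,maxRadius=28)
    for q in h[0]:
        X=onz(p,q[:2],87)
        if abs(X[0]-528)<25 and -350<X[1]<-265: print(q,X.round(1),(X-pos).round(1)[:2])
E
```

```text
clock: 26.25
position: [529.8, -280.4, 183.2]
ee_rot: [-0.607, 0.795, -0.001, 0.001]
contact_force: [0.1, 0.2, 0.5]
gripper_width: 85.2
grasp_force: 0.0
{'clock': 26.25, 'joints': [-0.217, 0.378, -0.13, 0.0, -1.061, -0.051], 'position': [529.837, -280.415, 183.21], 'ee_rot': [-0.607, 0.795, -0.001, 0.001], 'contact_force': [0.099, 0.233, 0.501], 'gripper_width': 85.225, 'grasp_force': 0.0}
[296.5 153.5  14.4] [ 531.5 -336.2   87. ] [  1.9 -55.7]
[325.5 232.5  12.2] [ 527.5 -283.9   87. ] [-2.1 -3.3]
[324.5 232.5  13. ] [ 527.9 -284.2   87. ] [-1.5 -3.5]
[296.5 154.5  14.4] [ 531.5 -335.8   87. ] [  2.  -55.1]
[323.5 233.5  12.7] [ 528.5 -283.8   87. ] [-0.8 -3.1]
[294.5 158.5  11.1] [ 533.  -333.9   87. ] [  3.8 -53.2]
```

```bash

python3 -m handwheel '[{"x":-0.0075,"y":-0.0165,"z":-0.1,"ax":0,"ay":0,"az":0},{"x":0,"y":0,"z":-0.1,"ax":0,"ay":0,"az":0},{"x":0,"y":0,"z":-0.1,"ax":0,"ay":0,"az":0},{"x":0,"y":0,"z":-0.08,"ax":0,"ay":0,"az":0},{"x":0,"y":0,"z":-0.07,"ax":0,"ay":0,"az":0},{"x":0,"y":0,"z":-0.045,"ax":0,"ay":0,"az":0},{"x":0,"y":0,"z":-0.02,"ax":0,"ay":0,"az":0},{"x":0,"y":0,"z":0,"ax":0,"ay":0,"az":0}]'
python3 -m handwheel '[{"x":0,"y":0,"z":0,"ax":0,"ay":0,"az":0},{"x":0,"y":0,"z":0,"ax":0,"ay":0,"az":0},{"x":0,"y":0,"z":0,"ax":0,"ay":0,"az":0},{"x":0,"y":0,"z":0,"ax":0,"ay":0,"az":0},{"x":0,"y":0,"z":0,"ax":0,"ay":0,"az":0},{"x":0,"y":0,"z":0,"ax":0,"ay":0,"az":0},{"x":0,"y":0,"z":0,"ax":0,"ay":0,"az":0},{"x":0,"y":0,"z":0,"ax":0,"ay":0,"az":0}]' -1
```

```text
clock: 27.2
position: [527.4, -284.3, 78.6]
ee_rot: [-0.606, 0.795, 0.0, -0.0]
contact_force: [-0.7, -0.4, -0.8]
gripper_width: 85.1
grasp_force: 0.0
clock: 28.0
position: [527.6, -284.4, 79.3]
ee_rot: [-0.606, 0.795, -0.0, 0.0]
contact_force: [-1.2, 1.2, 4.0]
gripper_width: 14.1
grasp_force: 58.6
```

```bash

python3 -m handwheel '[{"x":0,"y":0,"z":0.03,"ax":0,"ay":0,"az":0},{"x":0,"y":0,"z":0.06,"ax":0,"ay":0,"az":0},{"x":0,"y":0,"z":0.1,"ax":0,"ay":0,"az":0},{"x":0,"y":0,"z":0.1,"ax":0,"ay":0,"az":0},{"x":0,"y":0,"z":0.15,"ax":0,"ay":0,"az":0},{"x":0,"y":0,"z":0.16,"ax":0,"ay":0,"az":0},{"x":0,"y":0,"z":0.15,"ax":0,"ay":0,"az":0},{"x":0,"y":0,"z":0,"ax":0,"ay":0,"az":0}]'
python3 - <<'E'
from h import *
for i in range(4): arm.get_image("wrist")
im=np.mean([arm.get_image("wrist")[:,:,::-1] for i in range(4)],0).astype(np.uint8);cv2.imwrite("pics/w11.png",im);st()
s,i2=snap("scene","s11");cv2.imwrite("pics/w11c.png",im[190:390,250:400])
p=arm.camera_params("wrist");q=arm.read_state()["position"]
for dz in(8.5,-3.5,-65.5):print(px(p,np.array(q)+[0,0,dz]),px(s,np.array(q)+[0,0,dz]))
a=cv2.resize(im[180:400,220:430],(420,440));
u,v=px(s,np.array(q)+[0,0,-30]).astype(int);b=cv2.resize(i2[max(v-44,0):v+44,u-37:u+37],(370,440))
print(u,v,b.shape);cv2.imwrite("pics/c11.png",np.hstack([a,b]))
E
```

```text
clock: 28.8
position: [529.6, -285.4, 234.8]
ee_rot: [-0.606, 0.795, -0.005, 0.003]
contact_force: [0.7, 0.1, -0.4]
gripper_width: 14.4
grasp_force: 58.8
{'clock': 29.2, 'joints': [-0.224, 0.344, -0.064, -0.0, -1.166, -0.044], 'position': [526.961, -284.194, 227.595], 'ee_rot': [-0.606, 0.795, 0.001, -0.001], 'contact_force': [-0.283, 0.134, -0.895], 'gripper_width': 14.251, 'grasp_force': 58.819}
[323.80354599 312.18305806] [226.56157404 117.80118031]
[323.61988597 298.93030593] [227.12142141 123.02385456]
[322.98240981 252.93056394] [229.89098292 148.86039201]
228 134 (440, 370, 3)
```

View pics/c11.png

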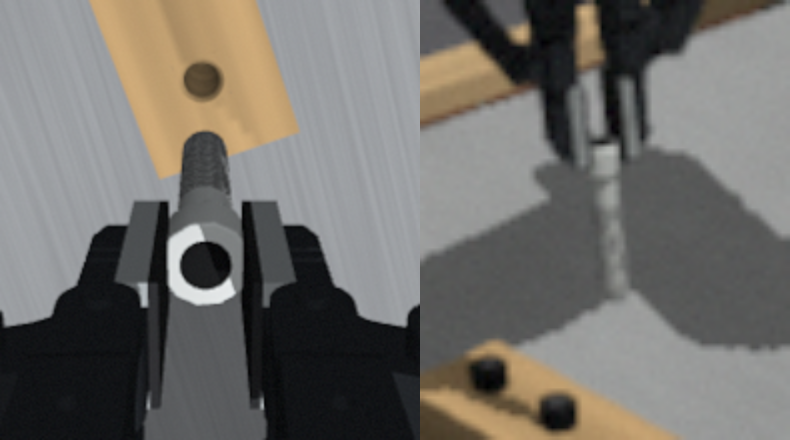

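The last picture shows the screw upright and centred in the pads (head at wrist (322,312), tip as predicted). Now I carry it over the hole.

```bash

python3 -m handwheel '[{"x":-0.015,"y":0.12,"z":0,"ax":0,"ay":0,"az":0},{"x":-0.015,"y":0.2,"z":0,"ax":0,"ay":0,"az":0},{"x":-0.015,"y":0.22,"z":0,"ax":0,"ay":0,"az":0},{"x":-0.015,"y":0.22,"z":0,"ax":0,"ay":0,"az":0},{"x":-0.015,"y":0.22,"z":0,"ax":0,"ay":0,"az":0},{"x":-0.015,"y":0.22,"z":0,"ax":0,"ay":0,"az":0},{"x":-0.015,"y":0.2,"z":0,"ax":0,"ay":0,"az":0},{"x":-0.02,"y":0.06,"z":0,"ax":0,"ay":0,"az":0}]'
python3 - <<'E'
from h import *
P=[]
for i in range(6): arm.get_image("wrist");P.append(arm.read_state()["position"])
print(np.round(P,1).tolist())
E
```

```text
clock: 30.05
position: [502.2, 10.6, 228.6]
ee_rot: [-0.607, 0.794, 0.0, 0.0]
contact_force: [-0.2, -0.1, -0.9]
gripper_width: 14.3
grasp_force: 58.8
[[501.7, 10.5, 228.6], [502.0, 9.1, 228.6], [502.2, 8.1, 228.6], [502.3, 7.4, 228.6], [502.4, 7.0, 228.6], [502.5, 6.7, 228.6]]
```

```bash

python3 -m handwheel '[{"x":0,"y":0.1,"z":0,"ax":0,"ay":0,"az":0},{"x":0,"y":0.1,"z":0,"ax":0,"ay":0,"az":0},{"x":0,"y":0.005,"z":0,"ax":0,"ay":0,"az":0},{"x":0,"y":0,"z":-0.05,"ax":0,"ay":0,"az":0},{"x":0,"y":0,"z":-0.05,"ax":0,"ay":0,"az":0},{"x":0,"y":0,"z":0,"ax":0,"ay":0,"az":0},{"x":0,"y":0,"z":0,"ax":0,"ay":0,"az":0},{"x":0,"y":0,"z":0,"ax":0,"ay":0,"az":0}]'
python3 - <<'E'
from h import *
P=[];I=[]
for i in range(6): I.append(arm.get_image("wrist")[:,:,::-1].astype(float));P.append(arm.read_state()["position"])
print(np.round(P,1).tolist());im=np.mean(I[2:],0).astype(np.uint8);cv2.imwrite("pics/w12.png",im)
p=arm.camera_params("wrist");g=cv2.cvtColor(im,6)
u,v=px(p,(502.6,47.4,135)).round().astype(int);print(u,v,"tip centre px pred",px(p,np.array(P[-1])-[0,0,65.5]))
print("\n".join("".join("%4d"%x for x in r) for r in g[v-16:v+24:2,u-24:u+26:2]))
E
```

```text
clock: 31.15
position: [502.6, 48.4, 208.8]
ee_rot: [-0.606, 0.796, -0.0, 0.0]
contact_force: [-0.5, 0.9, -0.6]
gripper_width: 14.5
grasp_force: 58.8
[[502.7, 48.5, 209.0], [502.6, 48.6, 209.1], [502.6, 48.7, 209.0], [502.5, 48.7, 209.0], [502.5, 48.7, 209.0], [502.5, 48.7, 208.9]]
322 246 tip centre px pred [323.23252277 252.86907152]
 215 217 195 123 124 125 125 124 123 124 127 121 117 204 217 218 220 219 220 219 219 219 219 219 220
 216 216 219 119 124 126 122 124 126 111  91  83  85 115 174 202 218 219 220 219 219 219 221 221 220
 213 214 217 159 122 124 124 123  95  85  92  93  94 154 176 157 161 214 220 220 220 220 220 219 220
 214 215 214 199 121 125 124 102  94  72  78  89 137 160 121  56  57 156 215 220 220 220 221 220 220
 218 214 214 218 117 124 114 111 101  90  73  74  71  69  67  61  79  88 171 220 220 220 220 219 219
 218 217 215 215 183 122 109 137 103 111 102  80  76  72  76  92  92  83 125 220 219 219 220 219 220
 218 218 216 216 202 117 108 128 108 113 112 115 113 108 107 102  96  81  99 194 218 220 219 219 219
 218 218 218 216 218 138 183  98 138 112 115 112 110 11
[... 557 characters left out ...]
17 217 218 218 219 202  60  63  74  74  70  79  84  72  73  83  71 225 219 218 218 219 219 220
 217 218 218 218 218 220 201  55  64  63  83  78  79  79  80  72  94  61 223 219 219 219 220 219 220
 217 218 217 218 218 218 196  62  69  65  71  76  78  82  70  69  83  77 200 220 220 220 220 221 217
 218 217 218 218 218 219 194  63  64  68  80  74  70  82  79  70  80  93 185 221 220 220 220 207 170
 218 218 217 218 218 220 182  59  66  70  70  74  76  81  73  75  78 110 155 220 220 220 189 169 171
 217 217 218 217 218 220 157  71  71  69  83  82  74  81  84  70  74  97 155 221 218 183 170 169 172
 218 217 218 218 218 220 149  59  69  71  79  73  76  77  72  70  80  66 170 208 173 172 169 170 170
```

```bash

python3 -m handwheel '[{"x":-0.003,"y":-0.01,"z":0,"ax":0,"ay":0,"az":0},{"x":0,"y":0,"z":-0.01,"ax":0,"ay":0,"az":0},{"x":0,"y":0,"z":-0.01,"ax":0,"ay":0,"az":0},{"x":0,"y":0,"z":-0.01,"ax":0,"ay":0,"az":0},{"x":0,"y":0,"z":-0.01,"ax":0,"ay":0,"az":0},{"x":0,"y":0,"z":-0.01,"ax":0,"ay":0,"az":0},{"x":0,"y":0,"z":-0.01,"ax":0,"ay":0,"az":0},{"x":0,"y":0,"z":0,"ax":0,"ay":0,"az":0}]'
```

```text
clock: 32.25
position: [501.6, 46.7, 196.3]
ee_rot: [-0.606, 0.795, 0.0, -0.0]
contact_force: [-0.4, 0.0, -0.8]
gripper_width: 14.5
grasp_force: 58.8
```

```bash

python3 -m handwheel '[{"x":0,"y":0,"z":-0.007,"ax":0,"ay":0,"az":0},{"x":0,"y":0,"z":-0.007,"ax":0,"ay":0,"az":0},{"x":0,"y":0,"z":-0.007,"ax":0,"ay":0,"az":0},{"x":0,"y":0,"z":-0.007,"ax":0,"ay":0,"az":0},{"x":0,"y":0,"z":-0.007,"ax":0,"ay":0,"az":0},{"x":0,"y":0,"z":-0.007,"ax":0,"ay":0,"az":0},{"x":0,"y":0,"z":0,"ax":0,"ay":0,"az":0},{"x":0,"y":0,"z":0,"ax":0,"ay":0,"az":0}]'
```

```text
clock: 33.05
position: [501.8, 46.7, 188.3]
ee_rot: [-0.606, 0.795, 0.0, -0.0]
contact_force: [-0.5, 0.1, -1.5]
gripper_width: 14.0
grasp_force: 58.8
```

```bash

python3 -m handwheel '[{"x":0,"y":0,"z":-0.007,"ax":0,"ay":0,"az":0},{"x":0,"y":0,"z":-0.007,"ax":0,"ay":0,"az":0},{"x":0,"y":0,"z":-0.007,"ax":0,"ay":0,"az":0},{"x":0,"y":0,"z":-0.007,"ax":0,"ay":0,"az":0},{"x":0,"y":0,"z":-0.007,"ax":0,"ay":0,"az":0},{"x":0,"y":0,"z":-0.007,"ax":0,"ay":0,"az":0},{"x":0,"y":0,"z":0,"ax":0,"ay":0,"az":0},{"x":0,"y":0,"z":0,"ax":0,"ay":0,"az":0}]'
```

```text
clock: 33.85
position: [501.7, 46.7, 179.8]
ee_rot: [-0.606, 0.796, 0.0, -0.0]
contact_force: [0.3, 0.6, -0.5]
gripper_width: 14.0
grasp_force: 58.8
```

Free through the plate and into the tube. I continue.

```bash

python3 -m handwheel '[{"x":0,"y":0,"z":-0.007,"ax":0,"ay":0,"az":0},{"x":0,"y":0,"z":-0.007,"ax":0,"ay":0,"az":0},{"x":0,"y":0,"z":-0.007,"ax":0,"ay":0,"az":0},{"x":0,"y":0,"z":-0.007,"ax":0,"ay":0,"az":0},{"x":0,"y":0,"z":-0.007,"ax":0,"ay":0,"az":0},{"x":0,"y":0,"z":-0.007,"ax":0,"ay":0,"az":0},{"x":0,"y":0,"z":0,"ax":0,"ay":0,"az":0},{"x":0,"y":0,"z":0,"ax":0,"ay":0,"az":0}]'
```

```text
clock: 34.65
position: [501.8, 46.7, 171.4]
ee_rot: [-0.606, 0.795, 0.0, -0.0]
contact_force: [-0.3, -1.0, -1.1]
gripper_width: 14.4
grasp_force: 58.8
```

```bash

python3 -m handwheel '[{"x":0,"y":0,"z":-0.007,"ax":0,"ay":0,"az":0},{"x":0,"y":0,"z":-0.007,"ax":0,"ay":0,"az":0},{"x":0,"y":0,"z":-0.007,"ax":0,"ay":0,"az":0},{"x":0,"y":0,"z":-0.007,"ax":0,"ay":0,"az":0},{"x":0,"y":0,"z":0,"ax":0,"ay":0,"az":0},{"x":0,"y":0,"z":0,"ax":0,"ay":0,"az":0},{"x":0,"y":0,"z":0,"ax":0,"ay":0,"az":0},{"x":0,"y":0,"z":0,"ax":0,"ay":0,"az":0}]'
```

```text
clock: 35.45
position: [501.8, 46.7, 165.9]
ee_rot: [-0.606, 0.796, 0.0, -0.0]
contact_force: [0.5, -0.5, -1.1]
gripper_width: 14.3
grasp_force: 58.8
```

```bash

python3 -m handwheel '[{"x":0,"y":0,"z":-0.01,"ax":0,"ay":0,"az":0},{"x":0,"y":0,"z":-0.01,"ax":0,"ay":0,"az":0},{"x":0,"y":0,"z":-0.01,"ax":0,"ay":0,"az":0},{"x":0,"y":0,"z":-0.01,"ax":0,"ay":0,"az":0},{"x":0,"y":0,"z":-0.01,"ax":0,"ay":0,"az":0},{"x":0,"y":0,"z":-0.01,"ax":0,"ay":0,"az":0},{"x":0,"y":0,"z":0,"ax":0,"ay":0,"az":0},{"x":0,"y":0,"z":0,"ax":0,"ay":0,"az":0}]'
```

```text
clock: 36.25
position: [501.7, 46.7, 153.8]
ee_rot: [-0.606, 0.796, 0.0, -0.0]
contact_force: [-0.4, -1.0, -1.1]
gripper_width: 14.5
grasp_force: 58.8
```

```bash

python3 -m handwheel '[{"x":0,"y":0,"z":-0.01,"ax":0,"ay":0,"az":0},{"x":0,"y":0,"z":-0.01,"ax":0,"ay":0,"az":0},{"x":0,"y":0,"z":-0.01,"ax":0,"ay":0,"az":0},{"x":0,"y":0,"z":-0.01,"ax":0,"ay":0,"az":0},{"x":0,"y":0,"z":-0.005,"ax":0,"ay":0,"az":0},{"x":0,"y":0,"z":-0.005,"ax":0,"ay":0,"az":0},{"x":0,"y":0,"z":0,"ax":0,"ay":0,"az":0},{"x":0,"y":0,"z":0,"ax":0,"ay":0,"az":0}]'
```

```text
clock: 37.05
position: [501.7, 46.7, 143.8]
ee_rot: [-0.606, 0.796, 0.0, -0.0]
contact_force: [-0.7, -1.0, -0.6]
gripper_width: 14.4
grasp_force: 58.8
```

```bash

python3 -m handwheel '[{"x":0,"y":0,"z":-0.007,"ax":0,"ay":0,"az":0},{"x":0,"y":0,"z":-0.006,"ax":0,"ay":0,"az":0},{"x":0,"y":0,"z":-0.004,"ax":0,"ay":0,"az":0},{"x":0,"y":0,"z":-0.004,"ax":0,"ay":0,"az":0},{"x":0,"y":0,"z":-0.003,"ax":0,"ay":0,"az":0},{"x":0,"y":0,"z":0,"ax":0,"ay":0,"az":0},{"x":0,"y":0,"z":0,"ax":0,"ay":0,"az":0},{"x":0,"y":0,"z":0,"ax":0,"ay":0,"az":0}]'
```

```text
clock: 37.85
position: [501.8, 46.6, 139.3]
ee_rot: [-0.606, 0.795, -0.0, -0.0]
contact_force: [-1.8, -1.4, 2.8]
gripper_width: 14.3
grasp_force: 59.2
```

```bash

python3 -m handwheel '[{"x":0,"y":0,"z":-0.002,"ax":0,"ay":0,"az":0},{"x":0,"y":0,"z":-0.002,"ax":0,"ay":0,"az":0},{"x":0,"y":0,"z":0,"ax":0,"ay":0,"az":0},{"x":0,"y":0,"z":0,"ax":0,"ay":0,"az":0},{"x":0,"y":0,"z":0,"ax":0,"ay":0,"az":0},{"x":0,"y":0,"z":0,"ax":0,"ay":0,"az":0},{"x":0,"y":0,"z":0,"ax":0,"ay":0,"az":0},{"x":0,"y":0,"z":0,"ax":0,"ay":0,"az":0}]'
python3 -m handwheel '[{"x":0,"y":0,"z":0.002,"ax":0,"ay":0,"az":0},{"x":0,"y":0,"z":0,"ax":0,"ay":0,"az":0},{"x":0,"y":0,"z":0,"ax":0,"ay":0,"az":0},{"x":0,"y":0,"z":0,"ax":0,"ay":0,"az":0},{"x":0,"y":0,"z":0,"ax":0,"ay":0,"az":0},{"x":0,"y":0,"z":0,"ax":0,"ay":0,"az":0},{"x":0,"y":0,"z":0,"ax":0,"ay":0,"az":0},{"x":0,"y":0,"z":0,"ax":0,"ay":0,"az":0}]' 1
python3 -m handwheel '[{"x":0,"y":0,"z":0.05,"ax":0,"ay":0,"az":0},{"x":0,"y":0,"z":0.1,"ax":0,"ay":0,"az":0},{"x":0,"y":0,"z":0.15,"ax":0,"ay":0,"az":0},{"x":0,"y":0,"z":0.15,"ax":0,"ay":0,"az":0},{"x":0,"y":0,"z":0,"ax":0,"ay":0,"az":0},{"x":0,"y":0,"z":0,"ax":0,"ay":0,"az":0},{"x":0,"y":0,"z":0,"ax":0,"ay":0,"az":0},{"x":0,"y":0,"z":0,"ax":0,"ay":0,"az":0}]'
python3 - <<'E'
from h import *
p,im=snap("wrist","w20");s,i2=snap("scene","s20");g=cv2.cvtColor(im,6)
h=cv2.HoughCircles(cv2.GaussianBlur(g,(3,3),0),cv2.HOUGH_GRADIENT,1,25,param1=120,param2=14,minRadius=10,maxRadius=28)
for q in h[0]:
    X=onz(p,q[:2],147)
    if abs(X[0]-502)<30 and abs(X[1]-47)<30: print(q,X.round(1))
g2=cv2.cvtColor(i2,6)
# compare head height with the screw heads: rows of image around the head and screw B/A
for X in((501.8,47,135),(543,-40,135)):
    u,v=px(s,X).round().astype(int);print(u,v);print("\n".join("".join("%4d"%x for x in r) for r in g2[v-12:v+9,u-9:u+10]))
# drift in block
for z in(95,161):print(px(s,(540,323,z)).round(1))
E
```

```text
clock: 38.65
position: [501.8, 46.6, 139.2]
ee_rot: [-0.606, 0.795, -0.0, 0.0]
contact_force: [-3.9, -0.7, 6.8]
gripper_width: 14.7
grasp_force: 59.7
clock: 39.45
position: [501.8, 46.7, 138.7]
ee_rot: [-0.606, 0.795, 0.0, -0.0]
contact_force: [1.1, -0.5, -0.2]
gripper_width: 85.5
grasp_force: 0.0
clock: 40.25
position: [501.2, 46.5, 227.7]
ee_rot: [-0.606, 0.796, 0.0, -0.001]
contact_force: [0.1, -0.3, 0.5]
gripper_width: 85.4
grasp_force: 0.0
[320.5 246.5  13.2] [502.7  46.8 147. ]
346 219
 144 155 156 154 156 156 154 156 155 153 156 157 157 156 156 158 157 155 159
 145 156 157 157 155 156 155 158 156 159 156 155 156 157 160 157 159 156 159
 146 155 157 157 155 159 157 158 156 158 159 155 154 158 155 156 159 158 155
 182 176 169 162 157 158 157 160 157 154 156 154 156 156 156 156 154 156 157
 206 202 194 192 187 175 166 167 190 196 190 174 158 158 157 157 158 157 156
 208 209 209 207 206 205 209 190 155 155 154 177 198 170 155 158 157 155 156
 208 207 206 207 206 216 211 152  75  48  59 130 198 207 174 161 157 155 157
 209 209 206 208 193 203 214 128  31  35  31  92 185 223 206 191
[... 1966 characters left out ...]
 116 117 124 138 152 161 171 183 202 209 206 208 209 209
 167 208 207 206 193 181 170 155 159 158 165 186 199 208 207 208 209 209 209
 143 182 206 209 209 210 200 199 195 190 192 203 208 208 210 208 208 209 207
 181 191 207 208 210 207 206 207 206 208 208 207 206 207 208 208 209 209 210
 207 208 207 208 209 206 207 208 206 206 208 208 209 207 209 208 208 208 208
 208 210 208 208 207 206 209 205 206 207 210 207 206 208 209 210 208 206 208
 207 206 209 210 208 209 208 209 208 208 207 207 209 208 208 209 207 209 206
 209 209 210 207 209 208 208 206 207 206 208 209 209 209 208 210 208 209 205
 209 211 208 209 210 209 208 208 208 209 208 205 208 209 205 207 209 209 206
[453.8 322.7]
[462.  293.8]
```

```bash
python3 - <<'E'
from h import *
a=cv2.imread("pics/scene0.png",0);b=cv2.imread("pics/s20.png",0)
def prof(i):
    m=(i[285:330,440:480]<70).astype(np.uint8)*255
    c=max(cv2.findContours(m,0,2)[0],key=cv2.contourArea);return cv2.boundingRect(c),cv2.minAreaRect(c)
r=prof(a),prof(b);print(r)
if abs(r[0][0][1]-r[1][0][1])<=1 and abs(r[0][0][0]-r[1][0][0])<=2: print(arm.job_done())
E
```

```text
(((0, 7, 27, 35), ((12.449999809265137, 22.14999771118164), (20.55480194091797, 35.417503356933594), 18.434947967529297)), ((0, 7, 28, 34), ((12.704645156860352, 21.985485076904297), (21.143814086914062, 35.353981018066406), 17.744670867919922)))
the job is handed in; nothing more can be done
None
```

The job is handed in after about 40 s of robot time, no verdict came back: the drift went down to its shoulder on the plate and is back upright in its block, and the bright screw's head is home on the plate, with readings of about 14 N at most for the drift and 7 N for the screw.

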